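# Charge the ball tumbler and hold its dead-man lever

## Robot

A 6-joint arm with a two-finger parallel gripper is mounted at the origin on the work surface. World frame = base frame: x ahead of the robot, y to its left, z up, the work surface at z = 0. Lengths are in mm, angles in degrees, forces in N, time in s.
With the tool pointing down it reaches from about 350 to 850 mm from the base axis. Payload 8.1 kg.
Tool frame: the origin (TCP) lies midway between the tips of the shut fingers; the grasp point (between the pads) lies 19 mm behind it (r.grasp_offset is the distance from the TCP to the grasp point, in mm); z points along the fingers, x is the direction in which the jaws open and shut, and the axes are right-handed (so a half turn about z gives the same grasp; the last joint's range is limited). The gripper opens to 85 mm and grips with 20 to 120 N. Pads are 22 mm wide; open, the fingers measure 114 mm over their backs; the gripper's body (76 mm by 85 mm) begins 54 mm behind the grasp point. The pads swing forward as they close: fully open they stand 13 mm farther back than shut.
Start: joints at [60.539, 7.471, 85.268, -0, 87.261, -4.893], TCP at [249.448, 545.693, 231.292] pointing down, gripper open.
Joint ranges: [-169.43, 169.43], [-51.17, 129.36], [1.28, 143.12], [-76.62, 256.62], [0, 156.53], [-152.29, 152.29]. Speed limits (degrees/s): [136.94, 136.94, 159.86, 180, 180, 180].

## Interface

Orientations are given as [roll, pitch, yaw] about the fixed x, y, z axes, in that order (R = Rz(yaw) Ry(pitch) Rx(roll)).
In Python, from bench import r, optics, hand_in gives the robot as it stands.
- The arm moves only by the shell command python3 -m pendant 'ROWS' [FORCE]. ROWS is JSON, a list of rows, each a list of 5 numbers: the opening, from 0 (shut) to 1 (fully open), then the shift along the tool's x, y, z in mm, then the turn about the tool's z in degrees. A call has 1 to 10 rows; each row shifts and turns the commanded pose from where the row before left it, along the tool's axes as they then stand; what a row does not reach is not made up. A row lasts 1/10 s, in which the tool goes at most 50 mm and 8.59 degrees, less where a joint would pass 70% of its speed; a pose out of reach is approached as far as the arm can. A call with a gripper value outside its range is refused whole. The fingers move at their own pace and stop on an object; FORCE is the grip in N (left out, the last holds). Time passes only in rows, so rows that do not move let the fingers close. It gives the time, the measured TCP pose, the force and the opening at its end, in the units of the state.
- r.sense(): the state, without advancing time (a new reading comes with each control period).
- optics.snapshot(name): name is "side" or "top"; returns (picture, depth): 480x640x3 uint8, blue, green, red; 480x640 float32, mm along the optical axis (not along the pixel's ray), 0 where there is no reading.
- optics.camera_params(name): a dict with "camera_matrix" (3x3 intrinsics, pixels), "eye" and "orientation" of the camera in the world. Camera axes: x right, y down, z forward; pixel columns grow to the right and rows downward; lengths in mm; the calibration is good to about 2 mm. A picture is of the moment at which its call begins. camera_params takes no time and is no camera call.
- hand_in(): hands the job in, once; it reports no verdict.
Trained networks look in the newest picture that a camera, given by its name, has taken for a name from the list of things; names that differ only in an ending like _2 or _b are one class to them, and where a whole thing is asked for, a point or a joint stands for the part that bears it (a point fixed in the world has none). Each returns a list of dicts, best first, with "score" (0 to 1); they miss things now and then, are a little off and sometimes report something else, mostly with a low value. They report only what shows in the picture. A call takes as long as a camera call.
- optics.search_frame(camera, query): "at" ([x, y, z] in mm, in world coordinates, good to about 4 mm: the middle of the surface that is visible of it).
The state is a dict: "time": time; "joint_pos": joint angles; "qd": joint speeds; "joint_efforts": joint torques, N m; "tool_pos": TCP position; "tcp_rot": TCP orientation; "ft_force": force on the tool from outside, world axes, zero at the start; "wrist_torque": the same for the moment, N m; "finger_gap": finger opening in mm.
Only numpy, scipy, OpenCV 4.12 (cv2) and the standard library are available. Lean on these libraries where they do the work, as an engineer would, in place of code of your own. Each camera call takes 0.05 s, during which the arm holds its last target. There are 200 camera calls.

## Task

Pick up the brass scoop by its handle, scoop at least three of the brass balls out of the wooden tray in one go and tip them into the tumbler's steel bowl, spilling none on the bench. Then stand the scoop upright on the bare bench again, let go of it, and push the tumbler's sprung hand lever down from above until it is level - not on to its bottom stop - and hold it there: finish while still holding the lever level, with the gripper. Do not disturb the other things on the bench.

Things in the scene. Friction and masses are not known exactly. Their poses are not given: they have to be found in the camera images.
- bowl_floor (a point): Centre of the inner floor of the tumbler's round open steel bowl. The tumbler is fixed: a grey box base 180 x 180 x 50 mm with the bowl on it (outer radius 62 mm at the bottom, 80 mm at the rim, wall 4 mm). x axis: away from the lever; z up.
- bowl_rim (a point): Centre of the bowl's mouth, level with the rim, 124 mm above the bench.
- lever_hinge (a point): Hinge axis (along its y) of the tumbler's dead-man hand lever, 100 mm in front (-x of the tumbler) of the bowl's axis, 60 mm above the bench. Frame parallel to the tumbler's.
- lever_pad (a point): Centre of the top face of the lever's black press pad (50 mm along the lever, 44 mm wide, 12 mm thick), 105 mm from the hinge axis and 6 mm above the lever's centre line. x axis along the lever towards the hinge. With the lever level, the pad's top is 66 mm above the bench and the centre lies 105 mm in front of the hinge.
- lever (a joint): Lever angle, rad: 0 = at rest, leaning up 0.35 rad (20 degrees) from level with its pad end high; grows as the pad is pushed down; 0.35 = level; 0.60 = bottom stop. A spring returns it: about 4 N on the pad to start, about 8 N at level, about 12 N at the stop.
- tray_floor (a point): Centre of the inner floor of the fixed open plywood tray holding six balls, 5 mm above the bench. Tray outside 240 (x) x 138 (y) x 30 mm high, walls and floor 5 mm. x along its length; its -x end is the one nearer the robot; there the floor ends in a ramp across the full width, rising at 50 degrees from 94 mm in -x of this point up to the top of the end wall. The balls lie on the floor within 75 mm of the foot of the ramp.
- scoop_grip (a point): Centre of the upright beech handle of the brass scoop, 70 mm above the scoop's underside. Handle 36 (x) x 18 (y) x 62 mm high, its top 100 mm above the underside: pinch it across y from above. The scoop's open front faces its -x; z up when it stands. The scoop weighs 110 to 180 g and starts standing on the bench.
- scoop_lip (a point): Middle of the scoop's front edge at its underside, 82 mm in -x from the grip and 70 mm below it. The floor is a flat sheet 1.6 mm thick and 80 mm wide.
- scoop_pan (a point): Middle of the scoop's pan, 42 mm in -x from the grip and 58 mm below it, 12 mm above its underside. Pan 80 mm wide outside; side walls 25 mm high start 18 mm behind the lip; back wall 76 mm behind the lip, 37 mm high; the floor runs on to 100 mm behind the lip as a foot.
- ball0_center (a point): Centre of a smooth round brass ball, 22 mm in diameter, 20 g; rolls freely.
- ball1_center (a point): Centre of a smooth round brass ball, 22 mm in diameter, 20 g; rolls freely.
- ball2_center (a point): Centre of a smooth round brass ball, 22 mm in diameter, 20 g; rolls freely.
- ball3_center (a point): Centre of a smooth round brass ball, 22 mm in diameter, 20 g; rolls freely.
- ball4_center (a point): Centre of a smooth round brass ball, 22 mm in diameter, 20 g; rolls freely.
- ball5_center (a point): Centre of a smooth round brass ball, 22 mm in diameter, 20 g; rolls freely.
- lantern_door: bystander: pierced brass lantern door lying flat, 75 x 110 x 5 mm; origin at its underside. Leave alone.
- anvil: bystander: cast iron stake anvil with a horn, about 155 long, 86 high mm; origin at its underside. Leave alone.
- canister: bystander: screw-top aluminium canister, 68 across, 85 high mm; origin at its underside. Leave alone.
- beech_block: bystander: beech scribing block, 60 x 90 x 45 mm; origin at its underside. Leave alone.
- glass_drop: bystander: red glass droplet, 25 across, 30 high, standing mm; origin at its underside. Leave alone.
- hammer: bystander: hammer lying flat, 240 long mm; origin at its underside or near it. Leave alone.
- collar: bystander: brass ring, 60 across, 14 high mm; origin at its underside. Leave alone.

How it is judged:
By the outcome, as a careful person would: the job done as asked, in the order asked, and still so for the second after the job is handed in, while the arm keeps its last pose, push and grip.
It also fails if it takes over 66 s, if anything falls off the work surface, if the arm or the gripper's body presses on something with over 40 N, if the wrist force passes 120 N, or if a joint passes its speed limit or range.

## Working session

There is one attempt and no reset: what is moved stays moved. The work goes in short steps, Python scripts to look and compute and a shell command to move; the robot and the scene stay as the last step left them, time stands still between calls to the robot, and variables do not carry over. Pictures are saved under pics/ and viewed, about 8 in all and at most 12, crops included, and the job is handed in when it is done.

```bash
ls; mkdir -p pics; python3 - <<'E'
from bench import r, optics
import cv2, numpy as np
for n in("top","side"):
    p,d=optics.snapshot(n); cv2.imwrite(f"pics/{n}0.png",p); np.save(f"pics/{n}0.npy",d)
    c=optics.camera_params(n); print(n,c)
    for q in("bowl_rim","lever_pad","tray_floor","scoop_grip","scoop_pan","scoop_lip","ball0_center","hammer","anvil","canister"):
        print(q,[(np.round(x["at"]).tolist(),round(x["score"],2)) for x in optics.search_frame(n,q)][:7])
print(r.sense())
E
```

```text
pics
top {'camera_matrix': array([[526.02148631,   0.        , 320.76035362],
       [  0.        , 526.02148631, 241.98972254],
       [  0.        ,   0.        ,   1.        ]]), 'eye': array([ 396.07232918,   56.34845704, 1384.31280845]), 'orientation': array([-173.90004711,    1.20247338,  -88.3365753 ])}
bowl_rim [([590.0, 175.0, 72.0], 0.93)]
lever_pad [([426.0, 178.0, 101.0], 0.57)]
tray_floor [([553.0, -73.0, 7.0], 0.88), ([503.0, -106.0, 26.0], 0.65)]
scoop_grip [([508.0, -307.0, -1.0], 0.97)]
scoop_pan [([507.0, -307.0, -3.0], 0.56), ([666.0, 453.0, 26.0], 0.48)]
scoop_lip [([507.0, -304.0, 3.0], 0.97)]
ball0_center [([470.0, -110.0, 25.0], 0.59)]
hammer [([665.0, 453.0, 26.0], 0.71), ([425.0, 178.0, 100.0], 0.63)]
anvil [([781.0, -39.0, 82.0], 0.63)]
canister [([754.0, -186.0, 80.0], 0.68)]
side {'camera_matrix': array([[532.27227499,   0.        , 311.73620653],
       [  0.        , 532.27227499, 249.84428687],
       [  0.        ,   0.        ,   1.        ]]), 'eye': array([ 327.67986343, -818.9343553 ,  641.12169987]), 'orientation': array([-119.98080861,   -1.32796
[... 574 characters left out ...]
 [([750.0, -207.0, 64.0], 0.62)]
{'time': 1.1, 'joint_pos': array([ 6.05396287e+01,  7.47090893e+00,  8.52678449e+01, -1.35235685e-03,
        8.72620817e+01, -4.89319295e+00]), 'qd': array([-0.05257151, -0.00668447,  0.06424406,  0.04162826, -0.07691719,
        0.08792167]), 'joint_efforts': array([-1.48430103e-03, -5.69387305e+01, -5.00826752e+01, -4.95492714e-04,
        3.01357140e-03,  3.55692904e-06]), 'tool_pos': array([249.44393738, 545.68838162, 231.29447497]), 'tcp_rot': array([1.79998725e+02, 9.47678692e-04, 6.54328863e+01]), 'ft_force': array([ 0.05216936, -0.35167242,  0.27419168]), 'wrist_torque': array([-0.02816237, -0.00914491, -0.00991278]), 'finger_gap': 85.19572711084861}
```

View pics/top0.png

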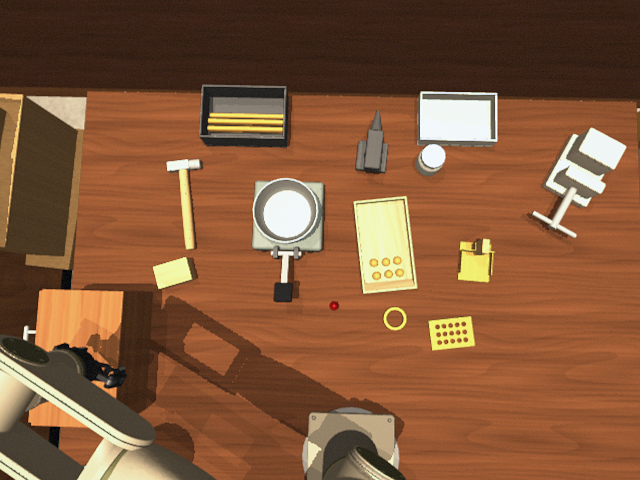

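View pics/side0.png

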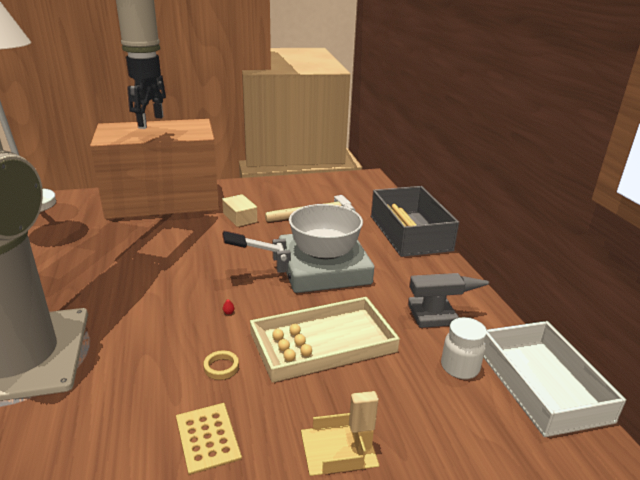

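The top view shows the tray with its balls at about (385,268), the scoop at (476,260) with its handle at (483,247) and its front towards the robot. The bowl is at (288,212) and the lever pad at (283,291). The side view agrees. The tool can't be pitched, so tilting the scoop means letting it pivot in the jaws: the ramp lifts the lip, and pressing the heel on the bowl rim tips it.

```bash
cat > h.py <<'E'
import numpy as np, cv2
from scipy.spatial.transform import Rotation as R
from bench import r, optics
def cloud(n,d=None):
    p=None
    if d is None: p,d=optics.snapshot(n)
    c=optics.camera_params(n); K=c["camera_matrix"]
    v,u=np.mgrid[:480,:640]
    P=np.stack([(u-K[0,2])/K[0,0]*d,(v-K[1,2])/K[1,1]*d,d],-1)
    W=P@R.from_euler("xyz",c["orientation"],degrees=True).as_matrix().T+c["eye"]
    W[d==0]=np.nan
    return p,W
def box(W,x0,x1,y0,y1,z0,z1):
    return (W[...,0]>x0)&(W[...,0]<x1)&(W[...,1]>y0)&(W[...,1]<y1)&(W[...,2]>z0)&(W[...,2]<z1)
def rect(W,m):
    q=W[m]; return len(q),cv2.minAreaRect(q[:,:2].astype(np.float32)),q.mean(0).round(1)
E
python3 - <<'E'
from h import *
for n in("top","side"):
    _,W=cloud(n,np.load(f"pics/{n}0.npy"))
    print(n)
    print("handle",rect(W,box(W,430,600,-420,-260,60,115)))
    print("handletop",rect(W,box(W,430,600,-420,-260,92,115)))
    print("scoop",rect(W,box(W,430,600,-420,-260,-5,115) & box(W,430,600,-420,-260,6,115)))
    print("traywall",rect(W,box(W,380,720,-180,30,25,45)))
    m=box(W,450,720,80,280,118,135);print("rim",rect(W,m),cv2.minEnclosingCircle(W[m][:,:2].astype(np.float32)))
    print("base",rect(W,box(W,450,720,60,290,40,55)))
    print("pad",rect(W,box(W,380,460,130,230,70,140)))
    m=box(W,380,600,-160,-20,12,45)
p=cv2.imread("pics/top0.png")
cv2.imwrite("pics/crop1.png",cv2.resize(p[190:300,350:500],None,fx=5,fy=5,interpolation=cv2.INTER_CUBIC))
_,W=cloud("top",np.load("pics/top0.npy"))
# floor outline of scoop by colour (yellow)
h=cv2.cvtColor(p,cv2.COLOR_BGR2HSV)
m=(abs(h[...,0].astype(int)-27)<6)&(h[...,1]>130)&(h[...,2]>120)&box(W,430,580,-400,-250,-10,45)
print("scoopyellow",rect(W,m))
mm=(h[...,1]<0) 
E
```

```text
top
handle (166, ((535.6747436523438, -314.1239929199219), (19.865812301635742, 35.952301025390625), 85.2535171508789), array([ 534.8, -311.4,   91.7]))
handletop (112, ((536.1984252929688, -315.0435791015625), (19.055143356323242, 34.67350769042969), 88.41545104980469), array([ 535.8, -313.5,   98.5]))
scoop (430, ((518.1405029296875, -341.26971435546875), (132.14205932617188, 150.5849609375), 3.089926242828369), array([ 523.5, -313.5,   50.3]))
traywall (687, ((540.9452514648438, -75.59800720214844), (240.5680694580078, 138.56076049804688), 7.232775688171387), array([524.3, -79.2,  29. ]))
rim (384, ((608.1041259765625, 176.34552001953125), (156.3880615234375, 156.48146057128906), 2.562898874282837), array([613.6, 179.2, 122.7])) ((607.9784545898438, 177.0157470703125), 79.6063232421875)
base (1465, ((596.3457641601562, 176.81231689453125), (202.89178466796875, 179.97601318359375), 0.04322081431746483), array([581.6, 160.6,  48.2]))
pad (430, ((422.671142578125, 177.56161499023438), (74.44666290283203, 44.78276824951172), 0.332644522190094), array([415.4, 176.7,  98.4]))
side
handl
[... 529 characters left out ...]
3168945312), 7.308440685272217), array([530.1, -82.9,  27.9]))
rim (435, ((606.07421875, 176.20748901367188), (161.65834045410156, 156.87411499023438), 72.27651977539062), array([607.9, 175.1, 121.3])) ((608.371337890625, 177.0137939453125), 82.92108917236328)
base (1964, ((595.806396484375, 173.7852325439453), (183.54989624023438, 203.31472778320312), 88.27861785888672), array([593.5, 130.1,  47.9]))
pad (383, ((421.7547302246094, 174.39349365234375), (47.61811828613281, 74.8846435546875), 88.47840118408203), array([416.3, 170.2,  96. ]))
scoopyellow (929, ((502.24395751953125, -316.7164306640625), (90.62498474121094, 101.48548126220703), 85.80557250976562), array([ 493.9, -312.4,    2.7]))
```

View pics/crop1.png

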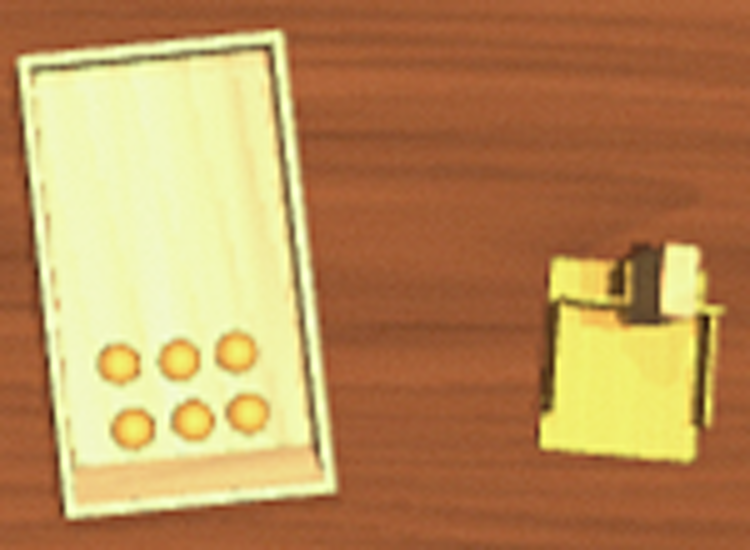

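The crop confirms six balls in a 2x3 pattern by the ramp (x 100–260, y 350–430 px), tray yaw about +7.2°, scoop yaw about −4.2° and grip at about (535,−315).

```bash
python3 -m pendant '[[1,0,0,0,-7],[1,0,0,0,-7],[1,0,0,0,-6.4],[1,-42,17.5,0,0],[1,-42,17.5,0,0],[1,-42,17.5,0,0],[1,-42,17.5,0,0],[1,-42,17.5,0,0],[1,-42,17.5,0,0],[1,-42,17.5,0,0]]' && python3 -m pendant '[[1,-42,17.5,0,0],[1,-42,17.5,0,0],[1,-42,17.5,0,0],[1,-42,17.5,0,0],[1,-42,17.5,0,0],[1,-42,17.5,0,0],[1,-42,17.5,0,0],[1,-42,17.5,0,0],[1,-42,17.5,0,0],[1,-42,17.5,0,0]]' && python3 -m pendant '[[1,-42,17.5,0,0],[1,-42,17.5,0,0],[1,-42,17.5,0,0],[1,0,0,0,0]]'
```

```text
time: 2.1
tool_pos: [350.5, 242.0, 231.5]
tcp_rot: [180.0, -0.0, 85.9]
ft_force: [0.7, 0.6, 0.4]
finger_gap: 85.6
time: 3.1
tool_pos: [494.6, -190.1, 231.5]
tcp_rot: [180.0, 0.0, 85.8]
ft_force: [0.6, 0.1, 0.6]
finger_gap: 85.5
time: 3.5
tool_pos: [537.2, -322.3, 228.9]
tcp_rot: [-179.9, 0.0, 85.6]
ft_force: [-0.8, -0.3, -0.6]
finger_gap: 85.5
```

```bash
python3 -m pendant '[[1,7,-1.5,0,0],[1,0,0,40,0],[1,0,0,40,0],[1,0,0,40,0],[1,0,0,30,0],[1,0,0,15,0],[1,0,0,12,0],[1,0,0,0,0]]' && python3 -m pendant '[[0,0,0,0,0],[0,0,0,0,0],[0,0,0,0,0],[0,0,0,0,0],[0,0,0,0,0],[0,0,0,0,0]]' 40; python3 - <<'E'
from h import *
print(r.sense()["wrist_torque"])
p,W=cloud("side"); cv2.imwrite("pics/s1.png",cv2.resize(p[330:480,240:440],None,fx=4,fy=4))
E
```

```text
time: 4.3
tool_pos: [536.3, -309.5, 53.9]
tcp_rot: [-180.0, -0.0, 85.9]
ft_force: [-0.7, -0.6, 0.4]
finger_gap: 85.5
time: 4.9
tool_pos: [536.8, -310.8, 54.9]
tcp_rot: [180.0, 0.0, 85.8]
ft_force: [0.3, -0.7, 3.3]
finger_gap: 17.7
[-0.08239032  0.04163477 -0.00647354]
```

View pics/s1.png

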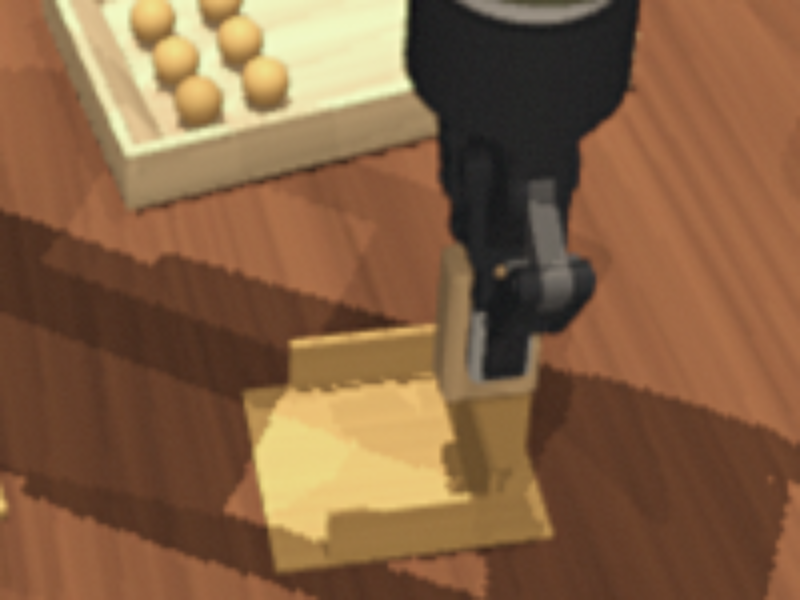

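The crop shows the handle held between the pads (490,330 px), with the scoop still flat. Next I lift it and check for sag.

```bash
python3 -m pendant '[[0,0,0,-10,0],[0,0,0,-30,0],[0,0,0,-40,0],[0,0,0,0,0],[0,0,0,0,0]]' 40; python3 - <<'E'
from h import *
print(r.sense()["wrist_torque"])
p,W=cloud("side"); cv2.imwrite("pics/s2.png",cv2.resize(p[270:450,240:480],None,fx=3,fy=3))
E
```

```text
time: 5.45
tool_pos: [537.3, -310.9, 136.2]
tcp_rot: [179.9, 0.1, 85.8]
ft_force: [0.2, 0.2, -1.4]
finger_gap: 17.4
[-0.0139838   0.04561877 -0.02835943]
```

View pics/s2.png

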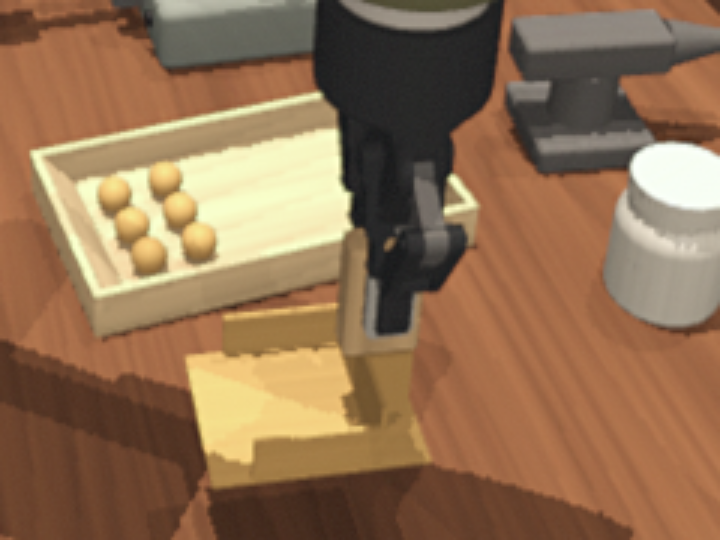

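```bash
cat >> h.py <<'E'
def tilt(W=None,cam="side",d=0):
    """pan floor plane, scoop frame about the grip: z(rel TCP) at xs=0 and slope deg (+ = lip up)"""
    if W is None: _,W=cloud(cam)
    s=r.sense(); T=s["tool_pos"]; a=np.radians(s["tcp_rot"][2]-90)
    q=(W-T); xs=q[...,0]*np.cos(a)+q[...,1]*np.sin(a)+d; ys=-q[...,0]*np.sin(a)+q[...,1]*np.cos(a); z=q[...,2]
    m=(xs>-84)&(xs<-12)&(abs(ys)<34)&(z>-110)&(z<20)&(abs(z+52+0*xs)<35)
    X=np.c_[np.ones(m.sum()),xs[m]]; Z=z[m]; k=np.ones(len(Z),bool)
    for _ in range(8):
        c=np.linalg.lstsq(X[k],Z[k],rcond=None)[0]; k=abs(Z-X@c)<max(3,np.percentile(abs(Z-X@c),60))
    print(cam,"n",k.sum(),"of",len(k),"z0 %.1f lipup %.1f deg resid %.1f"%(c[0],-np.degrees(np.arctan(c[1])),np.std((Z-X@c)[k])),"yaw",s["tcp_rot"][2].round(1),"TCP",T.round(1))
    m2=(xs>-130)&(xs<30)&(abs(ys)<50)&(abs(z-c[0]-c[1]*xs)<4); print("front edge xs",np.percentile(xs[m2],1).round(1),"ys range",np.percentile(ys[m2],[1,99]).round(1))
E
python3 -c "
from h import *
tilt();tilt(cam='top')"
```

```text
side n 1484 of 1487 z0 -53.2 lipup 0.0 deg resid 0.9 yaw 85.8 TCP [ 535.7 -309.9  133.1]
front edge xs -82.3 ys range [-40.9  38.4]
top n 115 of 149 z0 -54.0 lipup 0.7 deg resid 1.6 yaw 85.8 TCP [ 535.4 -309.7  132.5]
front edge xs -81.2 ys range [-39.   40.2]
```

```bash
python3 -m pendant '[[0,0,0,0,-5.7],[0,0,0,0,-5.7],[0,34,16,0,0],[0,34,16,0,0],[0,34,16,0,0],[0,34,16,0,0],[0,34,16,0,0],[0,34,16,0,0],[0,28,12.5,0,0],[0,0,0,0,0]]' 60; python3 -c "
from h import *
tilt();
s=r.sense();a=np.radians(7.25);q=s['tool_pos'][:2]-[540.5,-75.2];print('tray xy',q@[np.cos(a),np.sin(a)],q@[-np.sin(a),np.cos(a)])"
```

```text
time: 6.6
tool_pos: [614.5, -62.4, 132.4]
tcp_rot: [-179.9, -0.1, 97.5]
ft_force: [-0.4, -0.0, -1.6]
finger_gap: 17.7
side n 631 of 632 z0 -54.3 lipup 0.0 deg resid 1.0 yaw 97.4 TCP [614.2 -64.5 132.5]
front edge xs -82.8 ys range [-38.7  42.1]
tray xy 74.43457226429216 1.3639627048766059
```

```bash
python3 -m pendant '[[0,-1,0,25,0],[0,0,0,25,0],[0,0,0,12,0],[0,0,0,6,0],[0,0,0,0,0],[0,0,0,0,0]]'; python3 -m pendant '[[0,0,0,1.5,0],[0,0,0,1.5,0],[0,0,0,0,0]]'; python3 -m pendant '[[0,0,0,1,0],[0,0,0,0,0],[0,0,0,0,0]]'
```

```text
time: 7.25
tool_pos: [615.6, -68.1, 67.3]
tcp_rot: [179.9, 0.0, 97.2]
ft_force: [0.3, 0.2, -1.7]
finger_gap: 17.4
time: 7.55
tool_pos: [615.3, -67.6, 63.7]
tcp_rot: [180.0, 0.0, 97.2]
ft_force: [-0.0, -0.3, -1.3]
finger_gap: 17.5
time: 7.85
tool_pos: [615.0, -67.6, 62.3]
tcp_rot: [-180.0, -0.0, 97.2]
ft_force: [0.4, 0.8, -1.3]
finger_gap: 17.4
```

```bash
python3 -m pendant '[[0,0,0,1,0],[0,0,0,0,0],[0,0,0,0,0]]'; python3 -m pendant '[[0,0,0,1,0],[0,0,0,0,0],[0,0,0,0,0]]';python3 -m pendant '[[0,0,0,1,0],[0,0,0,0,0],[0,0,0,0,0]]'
```

```text
time: 8.15
tool_pos: [615.0, -67.6, 61.2]
tcp_rot: [-180.0, -0.0, 97.2]
ft_force: [-0.0, 0.8, -1.1]
finger_gap: 17.5
time: 8.45
tool_pos: [615.0, -67.6, 60.2]
tcp_rot: [-180.0, -0.0, 97.2]
ft_force: [0.7, -0.6, -0.5]
finger_gap: 17.4
time: 8.75
tool_pos: [615.3, -67.7, 59.8]
tcp_rot: [180.0, 0.0, 97.2]
ft_force: [-1.6, -0.2, 4.1]
finger_gap: 17.1
```

```bash
python3 -m pendant '[[0,1.5,-4,0,0],[0,0,-7,0,0],[0,0,-7,0,0],[0,0,-7,0,0],[0,0,-7,0,0],[0,0,-7,0,0],[0,0,-7,0,0],[0,0,-7,0,0],[0,0,-7,0,0],[0,0,0,0,0]]'; python3 -c "
from h import *
p,_=cloud('side');cv2.imwrite('pics/s3.png',cv2.resize(p[270:420,220:420],None,fx=3.5,fy=3.5))
for c in('side','top'): print([np.round(x['at']).tolist() for x in optics.search_frame(c,'ball0_center')])"
```

```text
time: 9.75
tool_pos: [554.6, -74.0, 59.8]
tcp_rot: [180.0, 0.0, 97.2]
ft_force: [-0.1, -0.5, 7.5]
finger_gap: 17.2
[]
[]
```

View pics/s3.png

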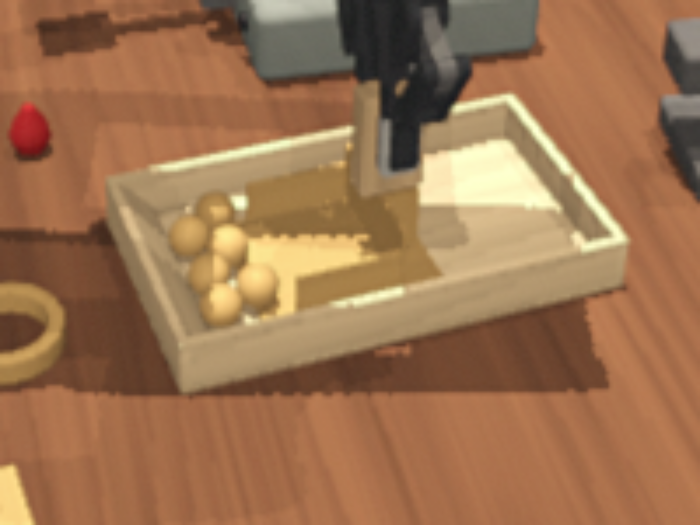

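The scoop is pushing both rows against the ramp, with some balls at (255,285) and (228,243) already on the lip. I'll carry on to the ramp foot.

```bash
python3 -m pendant '[[0,0,-6,0,0],[0,0,-6,0,0],[0,0,-6,0,0],[0,0,-5,0,0],[0,0,0,0,0],[0,0,0,0,0]]' ; python3 -m pendant '[[0,0,-4,-0.5,0],[0,0,-4,-0.5,0],[0,0,0,0,0]]'
```

```text
time: 10.5
tool_pos: [532.1, -76.9, 59.8]
tcp_rot: [180.0, 0.0, 97.2]
ft_force: [-0.0, -1.7, 8.0]
finger_gap: 17.2
time: 10.8
tool_pos: [527.0, -77.7, 62.0]
tcp_rot: [179.6, 0.1, 97.2]
ft_force: [11.4, 1.2, 4.3]
finger_gap: 17.2
```

```bash
python3 -m pendant '[[0,0,-4,0,0],[0,0,-4,0,0],[0,0,0,0,0],[0,0,0,0,0]]' 30; python3 -c "
from h import *
p,W=cloud('side');tilt(W);cv2.imwrite('pics/s4.png',cv2.resize(p[270:420,220:420],None,fx=3.5,fy=3.5))"
```

```text
time: 11.2
tool_pos: [523.2, -78.6, 65.0]
tcp_rot: [179.1, 0.1, 97.2]
ft_force: [18.8, 4.9, 11.9]
finger_gap: 17.3
side n 492 of 820 z0 -62.2 lipup 14.0 deg resid 3.1 yaw 97.2 TCP [523.2 -78.6  65. ]
front edge xs -103.0 ys range [-48.3  48.5]
```

View pics/s4.png

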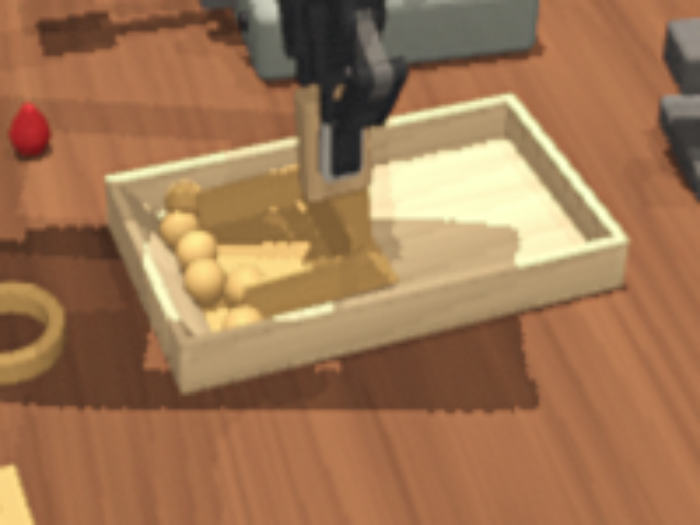

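Four balls are on the lip, at (180,228), (197,250), (205,280) and (243,285). Two have slipped to the corners. The lip has started up the ramp, so I'll ease the grip to let the scoop pivot.

```bash
python3 -m pendant '[[0,0,0,0,0],[0,0,-3,0,0],[0,0,-3,0,0],[0,0,0,0,0]]' 20; python3 -m pendant '[[0,0,-3,0,0],[0,0,-3,0,0],[0,0,0,0,0]]' 20; python3 -c "
from h import *
p,W=cloud('side');cv2.imwrite('pics/s5.png',cv2.resize(p[270:420,220:420],None,fx=3.5,fy=3.5))"
```

```text
time: 11.65
tool_pos: [520.0, -79.2, 67.3]
tcp_rot: [178.8, 0.2, 97.2]
ft_force: [24.0, 8.2, 19.6]
finger_gap: 17.0
time: 11.95
tool_pos: [516.2, -79.9, 69.2]
tcp_rot: [178.5, 0.2, 97.2]
ft_force: [25.4, 10.1, 25.6]
finger_gap: 17.5
```

View pics/s5.png

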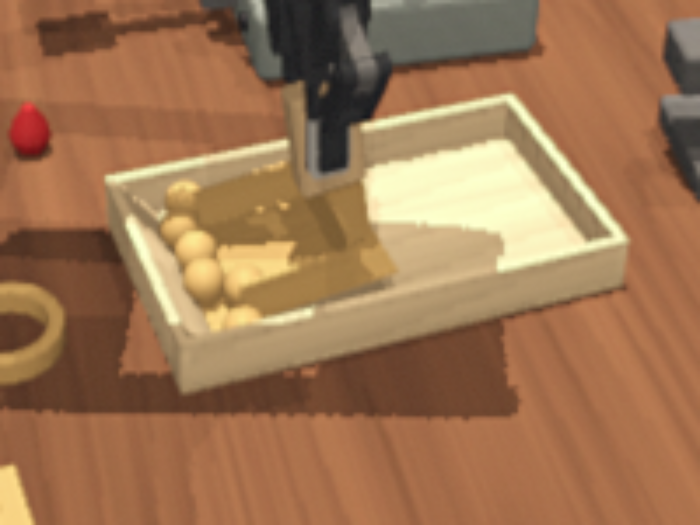

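Pushing forward at grip height tips the lip down about 6° instead of up: the heel is raised and the lip sits about 5 mm up the ramp. Easing back while pressing down should reverse that.

```bash
cat >> h.py <<'E'
def htilt():
    """handle lean from the side view: fit its y-facing/front faces' axis; + = lip up"""
    p,W=cloud("side"); s=r.sense(); T=s["tool_pos"]; a=np.radians(s["tcp_rot"][2]-90)
    q=W-T; xs=q[...,0]*np.cos(a)+q[...,1]*np.sin(a); ys=-q[...,0]*np.sin(a)+q[...,1]*np.cos(a); z=q[...,2]
    # near side wall top edge (ys~-40)
    m=(xs>-66)&(xs<-8)&(ys<-36)&(ys>-45)&(z>-60)&(z<5)
    b=np.arange(-64,-8,5); t=[(x+2.5,np.percentile(z[m&(xs>=x)&(xs<x+5)],97)) for x in b if (m&(xs>=x)&(xs<x+5)).sum()>4]
    t=np.array(t); c=np.polyfit(t[:,0],t[:,1],1); print("wall top slope lipup %.1f deg"%-np.degrees(np.arctan(c[0])),"z at xs=-40: %.1f (level ~ -30)"%np.polyval(c,-40),len(t))
    return p,W
E
python3 -c "
from h import *
htilt()"
python3 -m pendant '[[0,0,2,0,0],[0,0,2,0,0],[0,0,2,0,0],[0,0,0,0,0]]' 20;python3 -c "
from h import *
htilt()";
```

```text
wall top slope lipup -6.9 deg z at xs=-40: -35.1 (level ~ -30) 11
time: 12.45
tool_pos: [518.6, -79.6, 67.2]
tcp_rot: [179.0, 0.2, 97.3]
ft_force: [16.9, 6.9, 28.4]
finger_gap: 17.1
wall top slope lipup -5.4 deg z at xs=-40: -33.8 (level ~ -30) 11
```

```bash
python3 -m pendant '[[0,0,2,0,0],[0,0,2,1,0],[0,0,2,1,0],[0,0,0,0,0]]' 20;python3 -c "
from h import *
htilt()"; python3 -m pendant '[[0,0,0,1,0],[0,0,0,1,0],[0,0,0,1,0],[0,0,0,0,0]]' 20;python3 -c "
from h import *
p,W=htilt();cv2.imwrite('pics/s6.png',cv2.resize(p[270:420,220:420],None,fx=3.5,fy=3.5))"
```

```text
time: 12.9
tool_pos: [522.3, -78.9, 63.2]
tcp_rot: [179.3, 0.2, 97.2]
ft_force: [13.5, 3.9, 20.0]
finger_gap: 17.5
wall top slope lipup -3.3 deg z at xs=-40: -31.3 (level ~ -30) 11
time: 13.35
tool_pos: [523.8, -78.8, 61.3]
tcp_rot: [179.1, 0.2, 97.2]
ft_force: [17.0, 5.0, 22.7]
finger_gap: 17.4
wall top slope lipup -0.9 deg z at xs=-40: -30.2 (level ~ -30) 12
```

View pics/s6.png

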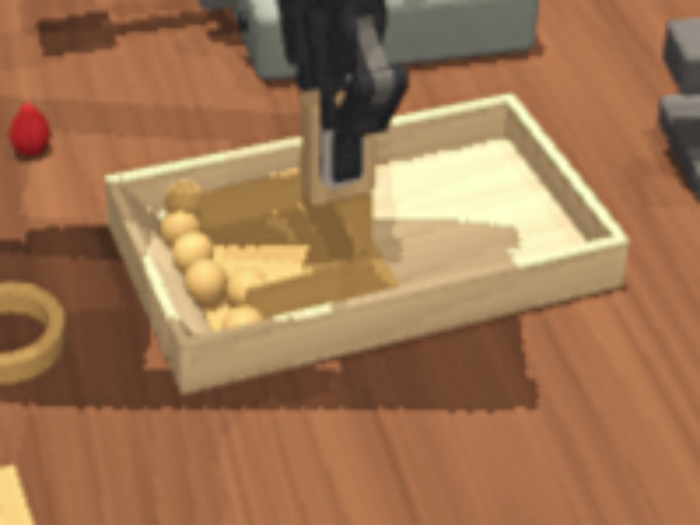

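```bash
python3 -m pendant '[[0,0,0,0,0],[0,0,0,-2.5,0],[0,0,-1,-2.5,0],[0,0,-1,-2.5,0],[0,0,-2,-2.5,0],[0,0,-2,-2.5,0],[0,0,-2,-2.5,0],[0,0,-2,-2.5,0],[0,0,0,0,0]]' 110;python3 -c "
from h import *
p,W=htilt()"
```

```text
time: 14.3
tool_pos: [509.9, -79.9, 74.9]
tcp_rot: [179.5, 0.1, 97.2]
ft_force: [12.8, 1.4, 4.2]
finger_gap: 17.2
wall top slope lipup -7.3 deg z at xs=-40: -34.3 (level ~ -30) 10
```

```bash
python3 -m pendant '[[0,0,0,0,0],[0,0,0,2,0],[0,0,2,3,0],[0,0,2,3,0],[0,0,2,3,0],[0,0,2,3,0],[0,0,2,3,0],[0,0,2,3,0],[0,0,0,0,0]]' 20;python3 -c "
from h import *
p,W=htilt()"
```

```text
time: 15.25
tool_pos: [524.8, -79.2, 58.3]
tcp_rot: [179.3, 0.2, 97.3]
ft_force: [13.8, 2.1, 23.6]
finger_gap: 17.2
wall top slope lipup 0.9 deg z at xs=-40: -28.5 (level ~ -30) 11
```

```bash
cat >> h.py <<'E'
def balls():
    p,W=cloud("side"); s=r.sense(); T=s["tool_pos"]; a=np.radians(s["tcp_rot"][2]-90)
    h=cv2.cvtColor(p,cv2.COLOR_BGR2GRAY)
    roi=p[270:420,220:420]; g=cv2.resize(roi,None,fx=4,fy=4,interpolation=cv2.INTER_CUBIC)
    sat=cv2.cvtColor(g,cv2.COLOR_BGR2HSV)
    # sphere fit votes: tops of the balls = local maxima of z above neighbours
    q=W-T; xs=q[...,0]*np.cos(a)+q[...,1]*np.sin(a); ys=-q[...,0]*np.sin(a)+q[...,1]*np.cos(a)
    ce=optics.camera_params("side")["eye"]; d=W-ce; d/=np.linalg.norm(d,axis=-1,keepdims=True)
    C=W+11*d  # candidate centre at the pixel facing the camera
    out=[]
    D=np.linalg.norm(d*0+W-ce,axis=-1); m=(xs>-135)&(xs<0)&(abs(ys)<66)&(W[...,2]<60)&(W[...,2]>8)
    P=W[m]
    from scipy.spatial import cKDTree
    t=cKDTree(P); cand=C[m]
    n=np.array([np.sum(abs(np.linalg.norm(P[t.query_ball_point(c,13)]-c,axis=1)-11)<1.3)-2*np.sum(np.linalg.norm(P[t.query_ball_point(c,8.5)]-c,axis=1)<8.5) for c in cand])
    while n.max()>12 and len(out)<8:
        i=n.argmax(); c=cand[i]; v=c-T
        out.append((n[i],c.round(0).tolist(),"scoop xs,ys",round(v[0]*np.cos(a)+v[1]*np.sin(a)),round(-v[0]*np.sin(a)+v[1]*np.cos(a)))); n[np.linalg.norm(cand-c,axis=1)<15]=-9
    for o in out: print(*o)
E
python3 -c "
from h import *
balls()"
```

```text
65 [453.0, -96.0, 16.0] scoop xs,ys -73 -8
64 [453.0, -77.0, 16.0] scoop xs,ys -71 11
64 [470.0, -112.0, 17.0] scoop xs,ys -59 -25
63 [449.0, -55.0, 15.0] scoop xs,ys -72 34
44 [515.0, -112.0, 21.0] scoop xs,ys -14 -31
42 [467.0, -38.0, 23.0] scoop xs,ys -52 48
41 [453.0, -33.0, 14.0] scoop xs,ys -65 55
39 [499.0, -34.0, 18.0] scoop xs,ys -20 48
```

```bash
python3 -m pendant '[[0,0,0,0,0],[0,0,0,0,0],[0,0,1.5,-0.5,0],[0,0,1.5,-1,0],[0,0,1.5,-1,0],[0,0,1,-1,0],[0,0,0,-1.5,0],[0,0,0,0,0]]' 110;python3 -c "
from h import *
p,W=htilt();balls()"
```

```text
time: 16.15
tool_pos: [524.5, -78.3, 58.3]
tcp_rot: [179.9, 0.1, 97.2]
ft_force: [6.0, -3.1, 4.6]
finger_gap: 16.7
wall top slope lipup -0.8 deg z at xs=-40: -29.0 (level ~ -30) 12
88 [453.0, -97.0, 17.0] scoop xs,ys -73 -9
58 [451.0, -76.0, 16.0] scoop xs,ys -73 11
54 [448.0, -53.0, 17.0] scoop xs,ys -73 35
52 [470.0, -112.0, 15.0] scoop xs,ys -59 -27
42 [487.0, -114.0, 18.0] scoop xs,ys -42 -31
41 [516.0, -109.0, 20.0] scoop xs,ys -13 -29
40 [452.0, -30.0, 15.0] scoop xs,ys -66 57
37 [467.0, -38.0, 21.0] scoop xs,ys -52 47
```

```bash
python3 -m pendant '[[0,0,0,-2.5,0],[0,0,-1,-2.5,0],[0,0,-1.5,-2.5,0],[0,0,-2,-2.5,0],[0,0,-2,-2.5,0],[0,0,-2,-2.5,0],[0,0,-1,-1.5,0],[0,0,0,0,0]]' 110;python3 -c "
from h import *
p,W=htilt();balls()"
```

```text
time: 17.05
tool_pos: [514.7, -78.9, 74.6]
tcp_rot: [180.0, 0.0, 97.2]
ft_force: [0.4, 0.2, -1.7]
finger_gap: 16.6
wall top slope lipup -0.3 deg z at xs=-40: -28.5 (level ~ -30) 12
90 [442.0, -98.0, 33.0] scoop xs,ys -74 -10
73 [459.0, -112.0, 33.0] scoop xs,ys -59 -26
62 [440.0, -55.0, 33.0] scoop xs,ys -71 34
55 [441.0, -74.0, 32.0] scoop xs,ys -73 14
50 [508.0, -110.0, 32.0] scoop xs,ys -11 -30
42 [499.0, -33.0, 35.0] scoop xs,ys -10 48
41 [489.0, -112.0, 39.0] scoop xs,ys -30 -30
40 [479.0, -36.0, 33.0] scoop xs,ys -30 47
```

Four balls (ys −26, −10, 14, 34) are riding on the level pan above the tray floor. Next I clear the wall top, rest the lip on it and press down so the pan tilts lip-up.

```bash
python3 -m pendant '[[0,0,0,-2.5,0],[0,0,-1,-2.5,0],[0,0,-1,-2.5,0],[0,0,-1,-3,0],[0,0,-1,-3,0],[0,0,-1.5,-1,0],[0,0,-1.5,0,0],[0,0,-1.5,0,0],[0,0,-1.5,0,0],[0,0,0,0,0]]' 110;python3 -c "
from h import *
p,W=htilt();balls()"
```

```text
time: 18.15
tool_pos: [504.4, -80.1, 88.6]
tcp_rot: [-180.0, -0.0, 97.2]
ft_force: [-0.9, 0.5, -2.2]
finger_gap: 17.1
wall top slope lipup 0.7 deg z at xs=-40: -28.9 (level ~ -30) 12
87 [431.0, -100.0, 48.0] scoop xs,ys -75 -10
60 [430.0, -77.0, 48.0] scoop xs,ys -74 12
60 [447.0, -111.0, 48.0] scoop xs,ys -61 -24
56 [430.0, -55.0, 47.0] scoop xs,ys -71 34
46 [483.0, -35.0, 49.0] scoop xs,ys -16 48
45 [480.0, -114.0, 53.0] scoop xs,ys -29 -30
43 [456.0, -39.0, 49.0] scoop xs,ys -43 47
43 [464.0, -116.0, 53.0] scoop xs,ys -45 -30
```

```bash
python3 -m pendant '[[0,0,0,2,0],[0,0,0,2,0],[0,0,0,2,0],[0,0,0,2,0],[0,0,0,2,0],[0,0,0,2,0],[0,0,0,2,0],[0,0,0,0,0]]' 40;python3 -c "
from h import *
p,W=htilt();balls()"
```

```text
time: 19.05
tool_pos: [508.4, -80.6, 77.7]
tcp_rot: [179.6, 0.1, 97.2]
ft_force: [7.5, 0.5, 7.3]
finger_gap: 16.9
wall top slope lipup 1.0 deg z at xs=-40: -28.5 (level ~ -30) 12
86 [437.0, -99.0, 35.0] scoop xs,ys -74 -9
69 [435.0, -78.0, 34.0] scoop xs,ys -73 12
67 [453.0, -115.0, 36.0] scoop xs,ys -59 -27
50 [433.0, -53.0, 36.0] scoop xs,ys -71 36
46 [487.0, -113.0, 36.0] scoop xs,ys -25 -30
43 [454.0, -40.0, 31.0] scoop xs,ys -49 47
41 [467.0, -38.0, 39.0] scoop xs,ys -35 47
41 [471.0, -115.0, 35.0] scoop xs,ys -42 -29
```

```bash
python3 -m pendant '[[0,0,0,-3.5,0],[0,0,0,-3.5,0],[0,0,0,-3.5,0],[0,0,0,-3.5,0],[0,0,-2,0,0],[0,0,-3,0,0],[0,0,-3,0,0],[0,0,-2,0,0],[0,0,-1,0,0],[0,0,0,0,0]]' 80;python3 -c "
from h import *
p,W=htilt();balls()"
```

```text
time: 20.15
tool_pos: [493.6, -81.5, 88.7]
tcp_rot: [-180.0, -0.0, 97.2]
ft_force: [-0.2, 0.7, -2.1]
finger_gap: 16.5
wall top slope lipup -0.9 deg z at xs=-40: -28.8 (level ~ -30) 12
101 [421.0, -101.0, 46.0] scoop xs,ys -75 -11
65 [419.0, -78.0, 48.0] scoop xs,ys -74 13
64 [418.0, -57.0, 47.0] scoop xs,ys -72 34
60 [438.0, -112.0, 47.0] scoop xs,ys -59 -23
46 [484.0, -112.0, 53.0] scoop xs,ys -14 -29
45 [437.0, -41.0, 51.0] scoop xs,ys -51 47
45 [464.0, -115.0, 50.0] scoop xs,ys -34 -30
37 [481.0, -83.0, 28.0] scoop xs,ys -13 0
```

```bash
python3 -m pendant '[[0,0,0,2,0],[0,0,0,2,0],[0,0,0,2,0],[0,0,0,2,0],[0,0,0,2,0],[0,0,0,2,0],[0,0,0,2,0],[0,0,0,0,0]]' 28;python3 -c "
from h import *
p,W=htilt();balls()"
```

```text
time: 21.05
tool_pos: [498.1, -81.6, 78.5]
tcp_rot: [179.5, 0.1, 97.2]
ft_force: [6.1, 4.4, 14.3]
finger_gap: 16.8
wall top slope lipup 4.2 deg z at xs=-40: -26.4 (level ~ -30) 12
90 [428.0, -102.0, 41.0] scoop xs,ys -73 -11
67 [422.0, -57.0, 40.0] scoop xs,ys -73 34
64 [426.0, -78.0, 40.0] scoop xs,ys -71 12
59 [446.0, -119.0, 41.0] scoop xs,ys -57 -30
47 [462.0, -116.0, 45.0] scoop xs,ys -40 -30
42 [472.0, -116.0, 33.0] scoop xs,ys -30 -31
41 [489.0, -113.0, 42.0] scoop xs,ys -13 -30
39 [437.0, -41.0, 42.0] scoop xs,ys -55 48
```

Tilting works: the pan is now 4° lip-up. I'll press further.

```bash
python3 -m pendant '[[0,0,0,2,0],[0,0,0,2,0],[0,0,0,2,0],[0,0,0,2,0],[0,0,0,1,0],[0,0,0,0,0],[0,0,0,0,0]]' 24;python3 -c "
from h import *
p,W=htilt();balls();cv2.imwrite('pics/s7.png',cv2.resize(p[270:420,200:400],None,fx=3.5,fy=3.5))"
```

```text
time: 21.85
tool_pos: [501.5, -82.4, 72.3]
tcp_rot: [179.1, 0.3, 97.2]
ft_force: [12.3, 3.1, 21.6]
finger_gap: 17.2
wall top slope lipup 2.0 deg z at xs=-40: -22.4 (level ~ -30) 12
82 [457.0, -64.0, 35.0] scoop xs,ys -42 24
67 [472.0, -90.0, 36.0] scoop xs,ys -30 -4
60 [476.0, -71.0, 33.0] scoop xs,ys -24 14
53 [480.0, -115.0, 34.0] scoop xs,ys -26 -29
50 [462.0, -117.0, 41.0] scoop xs,ys -44 -30
41 [444.0, -119.0, 34.0] scoop xs,ys -62 -29
37 [439.0, -147.0, 20.0] scoop xs,ys -71 -56
35 [460.0, -40.0, 42.0] scoop xs,ys -36 47
```

View pics/s7.png

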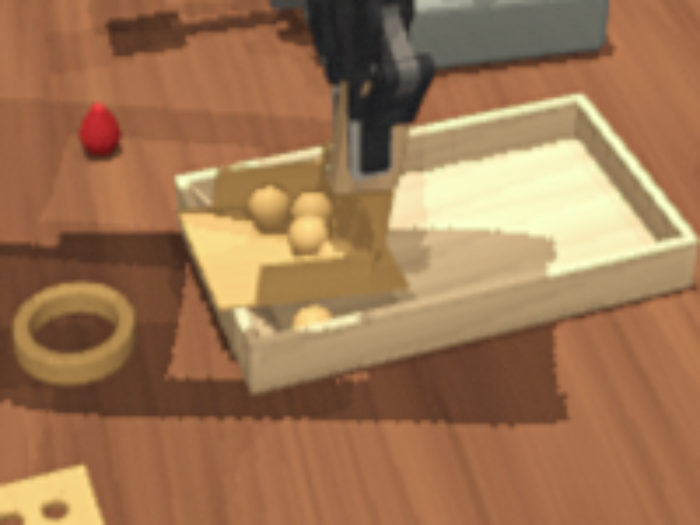

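The balls have rolled to the back of the pan, at (268,205), (310,208) and (308,236) px, and one or two more are left in the tray at (312,320). I'll grip hard and lift smoothly.

```bash
python3 -m pendant '[[0,0,0,0,0],[0,0,0,-2,0],[0,0,0,-2,0],[0,0,0,-3,0],[0,0,0,-4,0],[0,0,0,-5,0],[0,0,0,-6,0],[0,0,0,-8,0],[0,0,0,-10,0],[0,0,0,-12,0]]' 110;python3 -c "
from h import *
p,W=htilt()"; python3 -m pendant '[[0,0,0,-14,0],[0,0,0,-14,0],[0,0,0,-14,0],[0,0,0,-12,0],[0,0,0,-10,0],[0,0,0,-8,0],[0,0,0,-5,0],[0,0,0,-3,0],[0,0,0,-1,0],[0,0,0,0,0]]' ;python3 -c "
from h import *
p,W=htilt();balls()"
```

```text
time: 22.95
tool_pos: [493.6, -81.4, 118.6]
tcp_rot: [-180.0, -0.0, 97.2]
ft_force: [-0.0, -0.2, -2.0]
finger_gap: 16.7
wall top slope lipup 2.6 deg z at xs=-40: -25.0 (level ~ -30) 11
time: 24.0
tool_pos: [493.7, -81.4, 198.5]
tcp_rot: [-180.0, -0.0, 97.2]
ft_force: [-0.6, -0.4, -2.0]
finger_gap: 16.8
wall top slope lipup 1.1 deg z at xs=-40: -22.0 (level ~ -30) 12
73 [455.0, -32.0, 15.0] scoop xs,ys -32 54
35 [435.0, -15.0, 22.0] scoop xs,ys -50 73
29 [468.0, -11.0, 24.0] scoop xs,ys -16 73
25 [367.0, -82.0, 3.0] scoop xs,ys -125 16
24 [370.0, -116.0, 3.0] scoop xs,ys -126 -19
23 [377.0, -100.0, 3.0] scoop xs,ys -118 -4
19 [451.0, -13.0, 21.0] scoop xs,ys -34 73
17 [429.0, -133.0, 18.0] scoop xs,ys -71 -43
```

```bash
sed -i 's/(W\[...,2\]<60)&(W\[...,2\]>8)/(q[...,2]<-5)\&(q[...,2]>-60)/' h.py; python3 -c "
from h import *
p,W=htilt();balls()"
```

```text
wall top slope lipup 2.3 deg z at xs=-40: -22.7 (level ~ -30) 12
98 [448.0, -62.0, 163.0] scoop xs,ys -42 25
72 [474.0, -114.0, 160.0] scoop xs,ys -24 -30
71 [470.0, -68.0, 160.0] scoop xs,ys -22 16
63 [463.0, -92.0, 160.0] scoop xs,ys -31 -7
58 [457.0, -115.0, 166.0] scoop xs,ys -40 -29
53 [437.0, -119.0, 160.0] scoop xs,ys -61 -30
43 [460.0, -37.0, 167.0] scoop xs,ys -28 48
41 [428.0, -41.0, 169.0] scoop xs,ys -60 48
```

```bash
python3 -m pendant '[[0,1.5,1.3,0,0],[0,3,2.6,0,0],[0,4.5,3.9,0,0],[0,6,5.2,0,0],[0,7.6,6.6,0,0],[0,9.1,7.9,0,0],[0,10.6,9.2,0,0],[0,12.1,10.5,0,0],[0,13.6,11.8,0,0],[0,15.1,13.1,0,0]]' && python3 -m pendant '[[0,15.1,13.1,0,0],[0,15.1,13.1,0,0],[0,15.1,13.1,0,0],[0,15.1,13.1,0,0],[0,15.1,13.1,0,0],[0,15.1,13.1,0,0],[0,13.6,11.8,0,0],[0,12.1,10.5,0,0],[0,10.6,9.2,0,0],[0,9.1,7.9,0,0]]' && python3 -m pendant '[[0,7.6,6.6,0,0],[0,6,5.2,0,0],[0,4.5,3.9,0,0],[0,3,2.6,0,0],[0,1.5,1.3,0,0],[0,0,0,0,0]]' ; python3 -c "
from h import *
p,W=htilt();balls()"
```

```text
time: 25.2
tool_pos: [555.7, 11.5, 198.8]
tcp_rot: [180.0, -0.0, 97.2]
ft_force: [-0.5, 0.3, -1.5]
finger_gap: 16.7
time: 26.2
tool_pos: [655.3, 161.8, 198.3]
tcp_rot: [-180.0, -0.0, 97.3]
ft_force: [-1.1, 0.6, -2.7]
finger_gap: 17.1
time: 26.8
tool_pos: [671.5, 184.6, 198.8]
tcp_rot: [-180.0, 0.0, 97.2]
ft_force: [-0.4, -0.4, -1.8]
finger_gap: 17.0
wall top slope lipup 3.9 deg z at xs=-40: -23.2 (level ~ -30) 11
45 [627.0, 209.0, 162.0] scoop xs,ys -41 30
34 [635.0, 149.0, 160.0] scoop xs,ys -40 -30
33 [651.0, 153.0, 161.0] scoop xs,ys -24 -29
32 [617.0, 148.0, 164.0] scoop xs,ys -59 -29
25 [643.0, 176.0, 161.0] scoop xs,ys -29 -4
24 [613.0, 225.0, 173.0] scoop xs,ys -53 47
24 [648.0, 209.0, 164.0] scoop xs,ys -20 28
18 [607.0, 226.0, 158.0] scoop xs,ys -59 49
```

```bash
python3 -m pendant '[[0,0,0,4,0],[0,0,0,6,0],[0,0,0,6,0],[0,0,0,4,0],[0,0,0,2,0],[0,0,0,0,0]]' 110; python3 -m pendant '[[0,0,0,1.5,0],[0,0,0,1.5,0],[0,0,0,1.5,0],[0,0,0,0,0]]' 30; python3 -c "
from h import *
p,W=htilt()"
```

```text
time: 27.5
tool_pos: [671.3, 184.7, 179.0]
tcp_rot: [180.0, 0.0, 97.2]
ft_force: [-7.4, -1.2, 11.7]
finger_gap: 16.7
time: 27.9
tool_pos: [671.7, 184.8, 178.8]
tcp_rot: [179.8, 0.0, 97.2]
ft_force: [-17.5, -3.6, 31.0]
finger_gap: 16.8
wall top slope lipup 4.8 deg z at xs=-40: -21.8 (level ~ -30) 11
```

```bash
python3 -m pendant '[[0,0,-2,-1.5,0],[0,0,-3,-0.5,0],[0,0,-3,0,0],[0,0,-3,0,0],[0,0,0,0,0]]' 25; python3 -c "
from h import *
p,W=htilt()"
```

```text
time: 28.45
tool_pos: [663.7, 183.6, 178.6]
tcp_rot: [179.5, -0.0, 97.2]
ft_force: [3.7, 0.8, 11.3]
finger_gap: 17.2
wall top slope lipup 0.3 deg z at xs=-40: -22.6 (level ~ -30) 12
```

```bash
python3 -m pendant '[[0,0,-3,1,0],[0,0,-3,1,0],[0,0,-3,1.5,0],[0,0,-3,1.5,0],[0,0,-3,1.5,0],[0,0,0,0,0]]' 25; python3 -c "
from h import *
p,W=htilt();balls()"
```

```text
time: 29.1
tool_pos: [644.3, 181.2, 166.1]
tcp_rot: [-179.8, 0.0, 97.2]
ft_force: [0.1, 0.2, -2.0]
finger_gap: 17.0
wall top slope lipup 5.6 deg z at xs=-40: -24.4 (level ~ -30) 11
49 [600.0, 204.0, 130.0] scoop xs,ys -42 28
32 [614.0, 148.0, 134.0] scoop xs,ys -35 -29
32 [585.0, 146.0, 133.0] scoop xs,ys -64 -27
31 [567.0, 122.0, 117.0] scoop xs,ys -85 -49
30 [615.0, 174.0, 128.0] scoop xs,ys -31 -3
27 [581.0, 221.0, 136.0] scoop xs,ys -59 47
27 [601.0, 147.0, 124.0] scoop xs,ys -48 -28
26 [630.0, 149.0, 132.0] scoop xs,ys -19 -30
```

```bash
python3 -m pendant '[[0,0,-3,4,0],[0,0,-3,5,0],[0,0,-3,5,0],[0,0,-1,4,0],[0,0,0,2,0],[0,0,0,0,0]]' 110; python3 -c "
from h import *
p,W=htilt()";python3 -m pendant '[[0,0,0,0,0],[0,0,-2,0,0],[0,0,-2,0,0],[0,0,-2,0,0],[0,0,-2,-1,0],[0,0,-2,-2,0],[0,0,-2,-2,0],[0,0,0,0,0]]' 25; python3 -c "
from h import *
p,W=htilt()"
```

```text
time: 29.8
tool_pos: [635.5, 180.1, 147.3]
tcp_rot: [-180.0, 0.0, 97.2]
ft_force: [0.6, -0.5, -1.6]
finger_gap: 16.7
wall top slope lipup 3.6 deg z at xs=-40: -22.7 (level ~ -30) 11
time: 30.65
tool_pos: [627.1, 178.8, 155.7]
tcp_rot: [179.5, -0.0, 97.2]
ft_force: [10.0, -0.5, 1.0]
finger_gap: 17.2
wall top slope lipup 0.3 deg z at xs=-40: -26.0 (level ~ -30) 12
```

```bash
python3 -m pendant '[[0,0,-2.5,-2.5,0],[0,0,-2.5,-2.5,0],[0,0,-2.5,-2.5,0],[0,0,-2.5,-2.5,0],[0,0,-2.5,-2.5,0],[0,0,0,0,0]]' 25; python3 -c "
from h import *
p,W=htilt()"
```

```text
time: 31.3
tool_pos: [614.4, 177.2, 168.1]
tcp_rot: [179.5, 0.0, 97.2]
ft_force: [8.5, 0.3, 0.9]
finger_gap: 16.4
wall top slope lipup -4.6 deg z at xs=-40: -31.6 (level ~ -30) 9
```

```bash
python3 -m pendant '[[0,0,-2.5,-2,0],[0,0,-2.5,-2,0],[0,0,-2.5,-2,0],[0,0,-2.5,-2,0],[0,0,-2.5,-2,0],[0,0,-2.5,-2,0],[0,0,0,0,0]]' 25; python3 -c "
from h import *
p,W=htilt();balls();cv2.imwrite('pics/s8.png',cv2.resize(p[150:310,220:420],None,fx=3.5,fy=3.5))"
```

```text
time: 32.05
tool_pos: [598.9, 175.3, 179.4]
tcp_rot: [179.6, 0.0, 97.2]
ft_force: [7.6, 0.1, -0.5]
finger_gap: 16.6
wall top slope lipup -17.5 deg z at xs=-40: -41.6 (level ~ -30) 8
41 [555.0, 143.0, 123.0] scoop xs,ys -48 -26
36 [558.0, 179.0, 124.0] scoop xs,ys -40 9
32 [573.0, 142.0, 127.0] scoop xs,ys -30 -30
29 [586.0, 143.0, 137.0] scoop xs,ys -16 -30
27 [583.0, 220.0, 134.0] scoop xs,ys -10 46
26 [542.0, 196.0, 122.0] scoop xs,ys -54 28
25 [544.0, 165.0, 121.0] scoop xs,ys -56 -4
24 [594.0, 145.0, 124.0] scoop xs,ys -9 -30
```

View pics/s8.png

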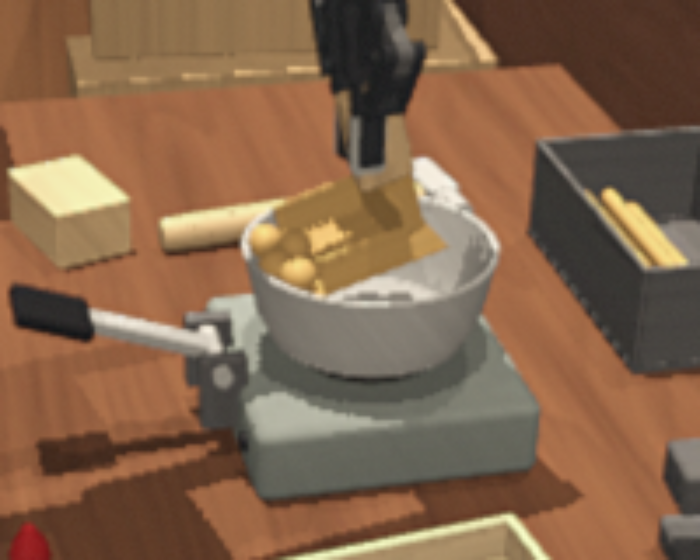

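The balls are at the lip (265,237 and 298,272 px), close to the rim. I'll clamp hard and draw back and down so they drop into the bowl.

```bash
python3 -m pendant '[[0,0,0,0,0],[0,0,2,1.5,0],[0,0,4,4,0],[0,0,6,4,0],[0,0,8,4,0],[0,0,8,2,0],[0,0,4,0,0],[0,0,0,0,0],[0,0,0,0,0],[0,0,0,0,0]]' 110; python3 -c "
from h import *
p,W=htilt();balls()
print([(np.round(x['at']).tolist(),round(x['score'],2)) for x in optics.search_frame('side','ball0_center')])
p,W=cloud('top');cv2.imwrite('pics/t2.png',p)
print([(np.round(x['at']).tolist(),round(x['score'],2)) for x in optics.search_frame('top','ball0_center')])"
```

```text
time: 33.15
tool_pos: [628.1, 179.4, 161.8]
tcp_rot: [-180.0, -0.0, 97.2]
ft_force: [-1.0, 1.2, -2.5]
finger_gap: 17.1
wall top slope lipup -11.2 deg z at xs=-40: -39.4 (level ~ -30) 8
28 [610.0, 225.0, 109.0] scoop xs,ys -12 47
28 [561.0, 127.0, 117.0] scoop xs,ys -73 -44
26 [621.0, 149.0, 124.0] scoop xs,ys -11 -29
25 [615.0, 226.0, 126.0] scoop xs,ys -8 48
25 [606.0, 147.0, 119.0] scoop xs,ys -27 -29
24 [591.0, 222.0, 107.0] scoop xs,ys -31 47
24 [576.0, 117.0, 111.0] scoop xs,ys -59 -55
16 [620.0, 206.0, 97.0] scoop xs,ys -5 28
[([459.0, -139.0, 23.0], 0.63)]
[([466.0, -134.0, 25.0], 0.61)]
```

```bash
python3 -m pendant '[[0,0,0,-5,0],[0,0,0,-12,0],[0,0,0,-20,0],[0,0,0,-20,0],[0,0,0,-20,0],[0,0,0,-18,0],[0,0,0,0,0]]' && python3 -m pendant '[[0,-30,0,0,0],[0,-45,0,0,0],[0,-48,0,0,0],[0,-48,0,0,0],[0,-48,0,0,0],[0,-48,0,0,0],[0,-48,-10,0,0],[0,-48,-20,0,0],[0,-48,-20,0,0],[0,-40,-20,0,0]]'; python3 -c "
from h import *
p,W=cloud('top');s,_=cloud('side')
print([(np.round(x['at']).tolist(),round(x['score'],2)) for c in('top','side') for x in optics.search_frame(c,'ball0_center')])
a=cv2.resize(p[165:265,230:350],(480,400));b=cv2.resize(p[180:330,310:430],(320,400))
cv2.imwrite('pics/fin.png',np.hstack([a,b]))
print(r.sense()['tool_pos'])"
```

```text
time: 34.1
tool_pos: [630.4, 179.4, 262.2]
tcp_rot: [179.5, -0.0, 97.2]
ft_force: [0.8, -0.3, -0.3]
finger_gap: 16.9
time: 35.1
tool_pos: [615.7, -275.7, 256.1]
tcp_rot: [-180.0, 0.0, 97.2]
ft_force: [1.0, 0.1, -0.4]
finger_gap: 17.0
[([612.0, 131.0, 84.0], 0.18), ([586.0, 199.0, 89.0], 0.61), ([461.0, -138.0, 24.0], 0.59)]
[ 616.01089205 -274.33123529  256.19835715]
```

View pics/fin.png

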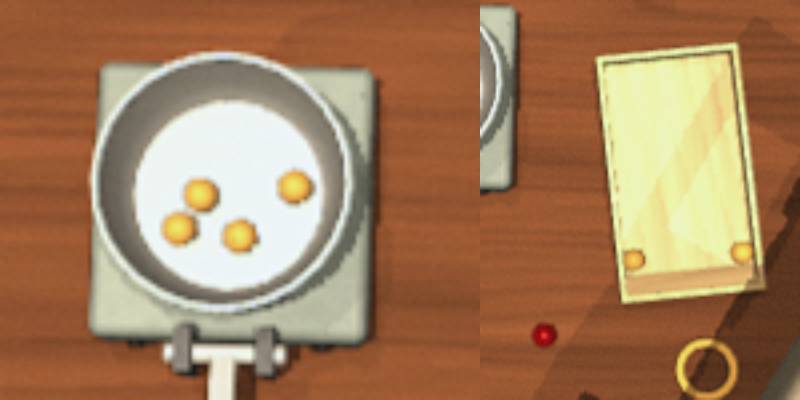

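The view shows four balls in the bowl (left: 200,195; 180,228; 240,235; 295,187) and the other two in the tray (right: 633,258; 742,252). None are on the bench. Now I put the scoop back.

```bash
python3 -m pendant '[[0,-16,-38,15,0],[0,-16,-38,30,0],[0,0,0,40,0],[0,0,0,40,0],[0,0,0,30,0],[0,0,0,15,0],[0,0,0,0,0]]' && python3 -m pendant '[[0,0,0,4,0],[0,0,0,4,0],[0,0,0,4,0],[0,0,0,4,0],[0,0,0,3,0],[0,0,0,3,0],[0,0,0,0,0]]' 25; python3 -c "
from h import *
p,W=htilt();tilt(W)"
```

```text
time: 36.0
tool_pos: [545.0, -311.8, 84.6]
tcp_rot: [-179.8, -0.2, 97.3]
ft_force: [-0.5, -0.1, -1.1]
finger_gap: 16.6
time: 36.7
tool_pos: [547.0, -314.4, 67.6]
tcp_rot: [179.9, 0.1, 97.2]
ft_force: [-1.2, 3.4, 12.0]
finger_gap: 16.7
wall top slope lipup -10.3 deg z at xs=-40: -37.8 (level ~ -30) 8
side n 1759 of 1882 z0 -56.2 lipup -10.3 deg resid 1.4 yaw 97.2 TCP [ 547.  -314.4   67.7]
front edge xs -94.8 ys range [-41.4  48.3]
```

```bash
python3 -m pendant '[[0,0,1.5,2,0],[0,0,1.5,2,0],[0,0,1.5,2,0],[0,0,1.5,2,0],[0,0,1.5,2,0],[0,0,1.5,2,0],[0,0,0,0,0]]' 22; python3 -c "
from h import *
p,W=htilt();tilt(W)"
```

```text
time: 37.45
tool_pos: [559.1, -314.4, 58.1]
tcp_rot: [179.5, 0.3, 97.3]
ft_force: [6.2, 2.0, 15.3]
finger_gap: 17.0
wall top slope lipup -21.5 deg z at xs=-40: -36.7 (level ~ -30) 12
side n 1737 of 1756 z0 -51.7 lipup -5.6 deg resid 1.1 yaw 97.3 TCP [ 559.1 -314.4   58.1]
front edge xs -124.5 ys range [-45.3  48.5]
```

```bash
python3 -m pendant '[[0,0,1,2,0],[0,0,1,2,0],[0,0,1,1.5,0],[0,0,1,1.5,0],[0,0,0,0,0]]' 20; python3 -c "
from h import *
p,W=cloud('side');tilt(W)"
```

```text
time: 38.0
tool_pos: [564.3, -314.6, 52.3]
tcp_rot: [179.4, 0.4, 97.2]
ft_force: [8.3, 0.8, 18.0]
finger_gap: 16.9
side n 1663 of 1673 z0 -50.9 lipup -1.4 deg resid 1.1 yaw 97.2 TCP [ 564.3 -314.6   52.3]
front edge xs -128.3 ys range [-48.5  48.3]
```

```bash
python3 -m pendant '[[0,0,1,1.5,0],[0,0,0,0.5,0],[0,0,0,0,0],[0,0,0,-2,0],[0,0,0,-2,0],[0,0,0,-2,0],[0,0,0,0,0]]' 20; python3 -c "
from h import *
p,W=cloud('side');tilt(W)"
```

```text
time: 38.75
tool_pos: [561.2, -313.0, 52.1]
tcp_rot: [179.8, 0.1, 97.2]
ft_force: [2.9, 1.2, 9.6]
finger_gap: 17.0
side n 1648 of 1669 z0 -50.9 lipup -1.1 deg resid 1.1 yaw 97.2 TCP [ 561.3 -313.    52.1]
front edge xs -128.5 ys range [-48.9  48.2]
```

Flat enough, so I open the gripper, let it settle and rise.

```bash
python3 -m pendant '[[0,0,0,-1,0],[0.5,0,0,0,0],[1,0,0,0,0],[1,0,0,0,0],[1,0,0,0,0],[1,0,0,0,0],[1,0,0,0,0]]' && python3 -m pendant '[[1,0,0,-15,0],[1,0,0,-40,0],[1,0,0,-45,0],[1,0,0,-40,0],[1,0,0,0,0]]'; python3 -c "
from h import *
p,W=cloud('side');print('handle top',rect(W,box(W,480,640,-400,-260,92,115)),rect(W,box(W,480,640,-400,-260,55,70)))
q=W[box(W,470,545,-345,-290,-6,12)];print('floor z',np.polyfit(q[:,0],q[:,2],1),len(q))
s=r.sense();print(s['tool_pos'],s['tcp_rot'])
_,V=cloud('top')
for w in(V,W):
    m=box(w,370,465,130,230,60,140);print('pad',rect(w,m)); 
    q=w[box(w,385,450,150,205,60,140)]; print(np.polyfit(q[:,0],q[:,2],1))"
```

```text
time: 39.5
tool_pos: [559.8, -312.3, 51.2]
tcp_rot: [-180.0, -0.0, 97.2]
ft_force: [0.1, 0.6, 0.3]
finger_gap: 85.6
time: 40.0
tool_pos: [563.5, -314.7, 201.6]
tcp_rot: [179.4, 0.5, 97.2]
ft_force: [0.6, -0.9, 1.2]
finger_gap: 85.3
handle top (300, ((568.0014038085938, -313.020751953125), (36.374237060546875, 18.56946563720703), 6.696700096130371), array([ 567.2, -314.5,   97.6])) (197, ((566.7403564453125, -318.96209716796875), (15.194548606872559, 37.94340896606445), 74.56941223144531), array([ 565.8, -319.3,   62.9]))
floor z [  0.02302115 -11.64022282] 1486
[ 562.2920237  -313.87578102  197.84147038] [179.58675713   0.36111164  97.23392408]
pad (444, ((425.08294677734375, 177.02845764160156), (44.4470329284668, 79.4896011352539), 89.96760559082031), array([416.8, 176.7,  97.7]))
[ -0.35662174 246.45500851]
pad (405, ((424.29296875, 173.02320861816406), (46.31719970703125, 81.146240234375), 85.59747314453125), array([418.5, 170.4,  95.1]))
[ -0.37197943 250.92233194]
```

```bash
python3 -m pendant '[[0,25,-5,0,0],[0,40,-7.5,0,0],[0,40,-7.5,0,0],[0,40,-7.5,0,0],[0,40,-7.5,0,0],[0,40,-7.5,0,0],[0,40,-7.5,0,0],[0,40,-7.5,0,0],[0,40,-7.5,0,0],[0,40,-7.5,0,0]]' 60 && python3 -m pendant '[[0,40,-7.5,0,0],[0,40,-7.5,0,0],[0,30,-6,0,0],[0,12,-2.5,0,0],[0,0,0,0,7.2],[0,0,0,0,0],[0,0,0,0,0]]'
```

```text
time: 41.1
tool_pos: [437.7, 61.8, 190.0]
tcp_rot: [-179.9, -0.0, 97.2]
ft_force: [1.3, 0.4, 0.5]
finger_gap: -0.3
time: 41.8
tool_pos: [400.6, 177.9, 190.7]
tcp_rot: [-179.9, 0.0, 90.2]
ft_force: [-0.7, -0.2, -0.2]
finger_gap: -0.2
```

```bash
python3 -m pendant '[[0,0,2.5,30,0],[0,0,0,30,0],[0,0,0,16,0],[0,0,0,5,0],[0,0,0,5,0],[0,0,0,5,0],[0,0,0,5,0],[0,0,0,5,0],[0,0,0,0,0]]'; python3 -m pendant '[[0,0,0,4,0],[0,0,0,4,0],[0,0,0,4,0],[0,0,0,4,0],[0,0,0,3,0],[0,0,0,0,0],[0,0,0,0,0]]'
```

```text
time: 42.7
tool_pos: [403.8, 178.8, 90.5]
tcp_rot: [179.9, -0.0, 90.0]
ft_force: [-0.7, -0.1, 4.9]
finger_gap: -0.2
time: 43.4
tool_pos: [403.0, 178.8, 71.8]
tcp_rot: [-180.0, -0.0, 90.1]
ft_force: [-4.3, 0.5, 7.0]
finger_gap: -0.3
```

```bash
python3 -m pendant '[[0,0,0,3,0],[0,0,0,2.5,0],[0,0,0,0,0],[0,0,0,0,0],[0,0,0,0,0]]'; python3 -c "
from h import *
for c in('side','top'):
    p,W=cloud(c); g=cv2.cvtColor(p,cv2.COLOR_BGR2GRAY)
    for nm,m in(('pad',box(W,380,428,150,204,45,85)&(g<80)),('arm',box(W,432,490,150,204,45,85)),('padz',box(W,384,428,154,164,45,85)&(g<80))):
        q=W[m]; 
        if len(q)>8: k=np.polyfit(q[:,0],q[:,2],1); print(c,nm,len(q),'slope deg',np.degrees(np.arctan(k[0])).round(1),'z mean',np.median(q[:,2]).round(1),q.mean(0).round())
s=r.sense();print(s['tool_pos'],s['ft_force'])"
```

```text
time: 43.9
tool_pos: [403.1, 178.9, 66.4]
tcp_rot: [-180.0, -0.0, 90.1]
ft_force: [-5.2, -0.0, 7.9]
finger_gap: -0.0
side pad 264 slope deg -0.9 z mean 64.8 [403. 166.  65.]
side arm 184 slope deg -0.6 z mean 62.8 [461. 173.  62.]
side padz 109 slope deg -2.4 z mean 63.0 [405. 158.  62.]
[403.05323803 178.87478787  66.41905668] [-4.54402984  0.53187742  7.27981132]
```

```bash
python3 -m pendant '[[0,0,0,0.5,0],[0,0,0,0,0],[0,0,0,0,0],[0,0,0,0,0]]'; python3 -c "
from h import *
from bench import hand_in
p,W=cloud('side');q=W[box(W,380,490,150,204,45,85)];print('handle',rect(W,box(W,480,640,-400,-260,92,115))[1])
m=box(W,432,490,150,204,45,85);print('arm slope',np.degrees(np.polyfit(W[m][:,0],W[m][:,2],1)[0]))
print(r.sense()['tool_pos']);print(hand_in())"
```

```text
time: 44.4
tool_pos: [403.0, 178.9, 65.9]
tcp_rot: [-180.0, -0.0, 90.1]
ft_force: [-4.6, 0.7, 8.8]
finger_gap: 0.0
handle ((567.6007080078125, -312.988525390625), (36.590423583984375, 20.13286018371582), 5.800469875335693)
arm slope -0.0886142378974376
[403.00338571 178.8855065   65.91861404]
the job is handed in; nothing more can be done
None
```

I finished the task and handed it in at about 44 s of the 66 s allowed.

- **Scooping:** I gripped the scoop by its handle and scooped four balls in one go. The tool cannot pitch, so I tilted the scoop by letting it pivot in the jaws. I pressed its lip on the tray's end wall to roll the balls to the back of the pan. I later pushed the lip against the inside of the bowl to tip them out.
- **Balls:** The picture after tipping shows four balls in the bowl and the other two still in the tray. None are on the bench.
- **Scoop:** It is upright on the bare bench and released, about 30 mm from where it started. The handle top is at about 98 mm, close to its full 100 mm. A plane fit to the pan just after release gave a slope of about 1.3°, and 1.1° just before; I take these as within camera error of flat.
- **Lever:** The shut gripper holds it at a fingertip height of 65.9 mm (66 mm is level), pushing with 8.8 N (about 8 N expected). The camera puts the lever arm's slope at −0.1°. Before the last 0.5 mm of push, the camera fits read −0.6° to −2.4°.

**What went wrong on the way:**
- The ramp pushed the lip down instead of up.
- My first try at tipping, with the heel on the bowl rim, slipped off inside the bowl. I recovered from both without dropping a ball on the bench.
- One contact with the rim reached about 36 N at the wrist. It was the scoop pressing there, not the arm or the gripper's body.

I did not measure the bystander objects individually at the end. The arm's paths kept clear of them, and those in view in the later pictures looked undisturbed.

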